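Complete the calibration weight set and close its cover squarely

ROBOT

A 6-joint arm with a two-finger parallel gripper is mounted at the origin on the work surface; the furniture and walls round the work are solid. World frame = base frame: x ahead of the robot, y to its left, z up, the work surface at z = 0. Lengths are in m, angles in rad, forces in N, time in s.
With the tool pointing down it reaches from about 0.3 to 0.95 m from the base axis. Payload 3.1 kg.
Tool frame: the origin (TCP) lies at the very end of the fingers, on their centre line; the grasp point (between the pads) lies 19 mm behind it (manip.grasp_offset is the distance from the TCP to the grasp point, in m); z points along the fingers, y is the line along which they close (so a half turn about z gives the same grasp; the last joint's range is limited). The gripper opens to 85 mm and grips with 20 to 120 N. Pads are 22 mm wide; open, the fingers measure 114 mm over their backs; the gripper's body (76 mm by 85 mm) begins 54 mm behind the grasp point. The pads swing forward as they close: fully open they stand 13 mm farther back than shut.
Start: joints at [-1.359, 0.308, 1.634, -0, 1.2, -0.07], TCP at [0.174, -0.6, 0.231] pointing down, gripper open.
Joint ranges: [-3.06, 3.06], [-0.79, 1.96], [0.05, 2.63], [-1.19, 4.34], [0.05, 2.64], [-2.94, 2.94]. Speed limits (rad/s): [2.79, 2.79, 3.14, 3.14, 3.14, 3.14].

INTERFACE

Orientations are given as a rotation vector (axis times angle).
In Python, from rig import manip, planner, telemetry, imaging gives the robot as it stands. Calls block until the motion is done:
- manip.move_pose(position, orientation): joint-space move of the TCP to a pose.
- manip.move_straight(position, frame=None, v=0.15): straight line of the TCP; frame=None keeps the orientation; v is the mean speed in m/s.
- manip.movej(angles): joint-space move.
- manip.gripper_to(opening, squeeze=None): opening from 0.0 (shut) to 1.0 (fully open); squeeze is the grip in N (None keeps the last); returns when the fingers have stopped.
- manip.dwell(seconds).
- planner.ik(position, orientation): joint angles nearest the present ones, or None.
- telemetry.sense(): the state.
- imaging.camera(name): name is "scene" or "top"; returns a dict with "image" (480x640x3 uint8, blue, green, red), "z_map" (480x640 float32, m along the optical axis (not along the pixel's ray), 0 where there is no reading), "mtx" (3x3 intrinsics, pixels), "rvec" (rotation vector, rad) and "tvec" (3), from world to camera coordinates, as OpenCV has them. Camera axes: x right, y down, z forward; pixel columns grow to the right and rows downward; lengths in m; the calibration is good to about 2 mm. A picture is of the moment at which its call begins.
A pose or a line that the arm cannot do raises manip.Unreachable and nothing moves.
- manip.finish_job(): hands the job in; it is judged then, once.
The state is a dict: "clock": time; "qpos": joint angles; "joint_vel": joint speeds; "tau": joint torques, N m; "position": TCP position; "ee_rot": TCP orientation; "ft_force": force on the tool from outside, world axes, zero at the start; "torque": the same for the moment, N m; "finger_gap": opening from 0.0 (shut) to 1.0 (fully open); "grasp_force": force on a finger pad.
Only numpy, scipy, OpenCV 4.12 (cv2) and the standard library are available. Lean on these libraries where they do the work, as an engineer would, in place of code of your own. Each camera call takes 0.05 s, during which the arm holds its last target. There are 200 camera calls.

TASK

The weight case must hold one weight of each of the three sizes: from the mat, stand the one size that is missing in the empty pocket and leave the other, surplus weights standing on the mat. Then close the case's cover fully, up to its stops, turning only its two knobs alternately in small turns so that the cover stays nearly square: neither end may ever get more than about 20 mm ahead of the other. Do not push the cover itself, tip any weight or disturb the other things on the bench.

Things in the scene. Friction and masses are not known exactly. Their poses are not given: they have to be found in the camera images.
- large_a_mid (a point): One of the two large calibration weights: sand-coloured brass, 38 mm across and 65 mm tall, head 25 mm across 55 to 60 mm up; upright and round, with a head on top. The point is its centre, half-way up (32.5 mm above its foot). It starts either in a case pocket or on the mat.
- large_b_mid (a point): One of the two large calibration weights: sand-coloured brass, 38 mm across and 65 mm tall, head 25 mm across 55 to 60 mm up; upright and round, with a head on top. The point is its centre, half-way up (32.5 mm above its foot). It starts either in a case pocket or on the mat.
- medium_a_mid (a point): One of the two medium calibration weights: silver steel, 29 mm across and 49 mm tall, head 20 mm across 42 to 46 mm up; upright and round, with a head on top. The point is its centre, half-way up (24.5 mm above its foot). It starts either in a case pocket or on the mat.
- medium_b_mid (a point): One of the two medium calibration weights: silver steel, 29 mm across and 49 mm tall, head 20 mm across 42 to 46 mm up; upright and round, with a head on top. The point is its centre, half-way up (24.5 mm above its foot). It starts either in a case pocket or on the mat.
- small_a_mid (a point): One of the two small calibration weights: silver steel, 23 mm across and 39 mm tall, straight-sided for its lower 25 mm, narrower above; upright and round, with a head on top. The point is its centre, half-way up (19.5 mm above its foot). It starts either in a case pocket or on the mat.
- small_b_mid (a point): One of the two small calibration weights: silver steel, 23 mm across and 39 mm tall, straight-sided for its lower 25 mm, narrower above; upright and round, with a head on top. The point is its centre, half-way up (19.5 mm above its foot). It starts either in a case pocket or on the mat.
- case: Grey weight case, fixed. Origin: bench level; local x points away from the robot at yaw 0, y left, z up. 3 mm base. Three pockets in a row at local x 50 mm, y -56, 0, 56 mm: each 48 mm (x) by 53 mm (y), floor at z 3 mm, walls only 8 mm high above it; any weight fits any pocket. Knobs at local x -30, y +-98 mm. Base spans x -50 to 85, y +-111 mm. Rail cheeks to z 70 mm at y +-81, x -49 to 17 mm.
- mat: Black rubber mat, 130 x 130 x 3 mm, fixed, to the left; origin under its centre. Four weights stand on it at (+-33, +-33) mm.
- cover_mid (a point): Clear cover plate in an aluminium frame, 52 mm deep (x), 140 mm wide between its two side arms, z 71 to 77 mm above the bench, above every weight; the point is the centre of its top, axes as the case when square. Moves along case x: open at local x -1 mm (front edge 25 mm short of the pocket centres), closed at +50 mm. A side arm with rack teeth trails 55 mm behind it at each end. One rad between the knobs turns it 0.11 rad out of square.
- knob_left (a joint): Left knob angle, rad: 0 cover end fully open (always so at the start), 3.0 at its closed stop. Grows COUNTER-CLOCKWISE seen from above; moves the left cover end 17 mm per rad. Stiff (0.1 N m), stays where left.
- knob_right (a joint): Right knob angle, rad: 0 cover end fully open (always so at the start), 3.0 at its closed stop. Grows CLOCKWISE seen from above; moves the right cover end 17 mm per rad. Stiff (0.1 N m), stays where left.
- knob_left_grip (a point): Centre of the left knob to grip: round black fluted knob on an upright axis, 33 mm across, spanning z 89 to 123 mm; the point is at 108 mm. A brass pinion 34 mm across lies below, z 71 to 78 mm.
- knob_right_grip (a point): Centre of the right knob to grip: round black fluted knob on an upright axis, 33 mm across, spanning z 89 to 123 mm; the point is at 108 mm. A brass pinion 34 mm across lies below, z 71 to 78 mm.
- terminal_corner (a point): Foremost corner of the grey weighing terminal (fixed, up to 290 mm high), at mid height: it stands from here away from the robot and to both sides, between mat and case; keep the hand nearer the robot when passing. A desk phone 70 mm high stands between mat and case, nearer the robot.
- dark_box_edge (a point): Top edge, nearest the robot, of a dark box 125 mm high with white paper on it (fixed): it fills all beyond this x behind the mat (y 0.14 to 0.33), so a low hand must not lie across it.
- monitor_corner (a point): Near the mat: right-hand end of a monitor screen, 320 mm high (fixed); it runs from here to the left and toward the robot.
- post_corner (a point): Nearest edge of a tall steel post (fixed, 100 mm wide, higher than the arm) at the right edge of the bench, beyond the right knob; the point is 150 mm up.
- stamp_mid (a point): Red and black self-inking stamp, 32 x 60 x 88 mm; a bystander to leave alone. The point is its centre.
- blue_tape_mid (a point): Small roll of blue tape, 56 mm across, 19 mm high; a bystander to leave alone. The point is its centre.
- staples_mid (a point): Red staples box, 36 x 62 x 21 mm; a bystander to leave alone. The point is its centre.
- jar_mid (a point): White sample jar with yellow lid, 68 mm across, 73 mm high; a bystander to leave alone. The point is its centre.
- tally_mid (a point): Hand tally counter, 77 x 47 x 26 mm; a bystander to leave alone. The point is its centre.
- stapler_mid (a point): Chrome stapler, 34 x 202 x 28 mm; a bystander to leave alone. The point is its centre.

How it is judged:
On the way:
1. one weight of each size stands in the case, the surplus stands on the mat, and the fingers have let go (((x of large_a_mid in the frame of case between 0.03 and 0.07 m and y of large_a_mid in the frame of case between -0.08 and 0.08 m and z of large_a_mid in the frame of case below 0.0395 m and angle between each of large_a_mid, large_b_mid's own z axis and vertical below 0.15 rad and x of large_b_mid in the frame of mat between -0.065 and 0.065 m and y of large_b_mid in the frame of mat between -0.065 and 0.065 m and height (world z) of large_b_mid below 0.0395 m) or (x of large_b_mid in the frame of case between 0.03 and 0.07 m and y of large_b_mid in the frame of case between -0.08 and 0.08 m and z of large_b_mid in the frame of case below 0.0395 m and angle between each of large_b_mid, large_a_mid's own z axis and vertical below 0.15 rad and x of large_a_mid in the frame of mat between -0.065 and 0.065 m and y of large_a_mid in the frame of mat between -0.065 and 0.065 m and height (world z) of large_a_mid below 0.0395 m)) and ((x of medium_a_mid in the frame of case between 0.03 and 0.07 m and y of medium_a_mid in the frame of case between -0.08 and 0.08 m and z of medium_a_mid in the frame of case below 0.0315 m and angle between each of medium_a_mid, medium_b_mid's own z axis and vertical below 0.15 rad and x of medium_b_mid in the frame of mat between -0.065 and 0.065 m and y of medium_b_mid in the frame of mat between -0.065 and 0.065 m and height (world z) of medium_b_mid below 0.0315 m) or (x of medium_b_mid in the frame of case between 0.03 and 0.07 m and y of medium_b_mid in the frame of case between -0.08 and 0.08 m and z of medium_b_mid in the frame of case below 0.0315 m and angle between each of medium_b_mid, medium_a_mid's own z axis and vertical below 0.15 rad and x of medium_a_mid in the frame of mat between -0.065 and 0.065 m and y of medium_a_mid in the frame of mat between -0.065 and 0.065 m and height (world z) of medium_a_mid below 0.0315 m)) and ((x of small_a_mid in the frame of case between 0.03 and 0.07 m and y of small_a_mid in the frame of case between -0.08 and 0.08 m and z of small_a_mid in the frame of case below 0.0265 m and angle between each of small_a_mid, small_b_mid's own z axis and vertical below 0.15 rad and x of small_b_mid in the frame of mat between -0.065 and 0.065 m and y of small_b_mid in the frame of mat between -0.065 and 0.065 m and height (world z) of small_b_mid below 0.0265 m) or (x of small_b_mid in the frame of case between 0.03 and 0.07 m and y of small_b_mid in the frame of case between -0.08 and 0.08 m and z of small_b_mid in the frame of case below 0.0265 m and angle between each of small_b_mid, small_a_mid's own z axis and vertical below 0.15 rad and x of small_a_mid in the frame of mat between -0.065 and 0.065 m and y of small_a_mid in the frame of mat between -0.065 and 0.065 m and height (world z) of small_a_mid below 0.0265 m)) and contact force between the fingers and large_a below 0.2 N and contact force between the fingers and large_b below 0.2 N and contact force between the fingers and medium_a below 0.2 N and contact force between the fingers and medium_b below 0.2 N and contact force between the fingers and small_a below 0.2 N and contact force between the fingers and small_b below 0.2 N), for 0.2 s.
At the end, for the whole second after the job is handed in: One weight of each size stands upright in the case's pockets and the other of each size upright on the mat; both ends of the cover are closed, within about 3 mm of their stops (both knobs past 2.82 of 3.0 rad) (((x of large_a_mid in the frame of case between 0.03 and 0.07 m and y of large_a_mid in the frame of case between -0.08 and 0.08 m and z of large_a_mid in the frame of case below 0.0395 m and angle between each of large_a_mid, large_b_mid's own z axis and vertical below 0.15 rad and x of large_b_mid in the frame of mat between -0.065 and 0.065 m and y of large_b_mid in the frame of mat between -0.065 and 0.065 m and height (world z) of large_b_mid below 0.0395 m) or (x of large_b_mid in the frame of case between 0.03 and 0.07 m and y of large_b_mid in the frame of case between -0.08 and 0.08 m and z of large_b_mid in the frame of case below 0.0395 m and angle between each of large_b_mid, large_a_mid's own z axis and vertical below 0.15 rad and x of large_a_mid in the frame of mat between -0.065 and 0.065 m and y of large_a_mid in the frame of mat between -0.065 and 0.065 m and height (world z) of large_a_mid below 0.0395 m)) and ((x of medium_a_mid in the frame of case between 0.03 and 0.07 m and y of medium_a_mid in the frame of case between -0.08 and 0.08 m and z of medium_a_mid in the frame of case below 0.0315 m and angle between each of medium_a_mid, medium_b_mid's own z axis and vertical below 0.15 rad and x of medium_b_mid in the frame of mat between -0.065 and 0.065 m and y of medium_b_mid in the frame of mat between -0.065 and 0.065 m and height (world z) of medium_b_mid below 0.0315 m) or (x of medium_b_mid in the frame of case between 0.03 and 0.07 m and y of medium_b_mid in the frame of case between -0.08 and 0.08 m and z of medium_b_mid in the frame of case below 0.0315 m and angle between each of medium_b_mid, medium_a_mid's own z axis and vertical below 0.15 rad and x of medium_a_mid in the frame of mat between -0.065 and 0.065 m and y of medium_a_mid in the frame of mat between -0.065 and 0.065 m and height (world z) of medium_a_mid below 0.0315 m)) and ((x of small_a_mid in the frame of case between 0.03 and 0.07 m and y of small_a_mid in the frame of case between -0.08 and 0.08 m and z of small_a_mid in the frame of case below 0.0265 m and angle between each of small_a_mid, small_b_mid's own z axis and vertical below 0.15 rad and x of small_b_mid in the frame of mat between -0.065 and 0.065 m and y of small_b_mid in the frame of mat between -0.065 and 0.065 m and height (world z) of small_b_mid below 0.0265 m) or (x of small_b_mid in the frame of case between 0.03 and 0.07 m and y of small_b_mid in the frame of case between -0.08 and 0.08 m and z of small_b_mid in the frame of case below 0.0265 m and angle between each of small_b_mid, small_a_mid's own z axis and vertical below 0.15 rad and x of small_a_mid in the frame of mat between -0.065 and 0.065 m and y of small_a_mid in the frame of mat between -0.065 and 0.065 m and height (world z) of small_a_mid below 0.0265 m)) and value of joint each of knob_left, knob_right above 2.82 rad); the robot touches nothing.
It fails at once if the cover is more than 0.14 rad out of square (one end about 21 mm ahead of the other) (angle between the x axis of cover_mid and the x axis of case, either way round above 0.14 rad).
It fails at once if the robot pushes the cover itself with more than 5 N (contact force between any of the fingers, the arm and cover above 5 N).
It fails at once if a weight is tipped over (by more than 0.9 rad) (angle between any of large_a_mid, large_b_mid, medium_a_mid, medium_b_mid, small_a_mid, small_b_mid's own z axis and vertical above 0.9 rad).
It fails at once if a bystander is moved by more than 30 mm (distance of any of stamp_mid, blue_tape_mid, staples_mid, jar_mid, tally_mid, stapler_mid from where it was at the start of the episode above 0.03 m).
It also fails if it takes over 72 s, if anything falls off the work surface, if the arm or the gripper's body presses on something with over 40 N, if the wrist force passes 120 N, or if a joint passes its speed limit or range.

## Working session

There is one attempt and no reset: what is moved stays moved. The work goes in short steps, each a Python script; the robot and the scene stay as the last script left them, time stands still between calls to the robot, and variables do not carry over. Pictures are saved under pics/ and viewed, at most 14 in all, crops included, and the job is handed in when it is done.

```bash
ls; mkdir -p pics; python3 - <<'E'
from rig import manip, planner, telemetry, imaging
import cv2,numpy as np
for n in("top","scene"):
    c=imaging.camera(n); np.savez(f"pics/{n}0.npz",**c); cv2.imwrite(f"pics/{n}0.png",c["image"])
    R=cv2.Rodrigues(np.array(c["rvec"]))[0]; print(n,c["mtx"],(-R.T@np.array(c["tvec"]).ravel()),R[2])
s=telemetry.sense();print(s, manip.grasp_offset)
E
```

```text
pics
top [[468.73436171   0.         322.00159762]
 [  0.         468.73436171 252.20466884]
 [  0.           0.           1.        ]] [ 0.36932999 -0.02201052  1.45911083] [ 0.17157055 -0.01740287 -0.98501812]
scene [[461.42880917   0.         325.62227117]
 [  0.         461.42880917 235.90440691]
 [  0.           0.           1.        ]] [0.17707087 0.80165462 0.80095428] [ 0.37516125 -0.75353482 -0.53985119]
{'clock': 0.1, 'qpos': array([-1.35873862e+00,  3.08945654e-01,  1.63505661e+00,  5.78626187e-05,
        1.19973205e+00, -6.96715011e-02]), 'joint_vel': array([ 0.00084829, -0.00072252, -0.00217781,  0.00086416, -0.00092957,
       -0.00021482]), 'tau': array([-5.21680595e-04, -4.16408622e+01, -2.77644557e+01, -1.27684393e-04,
        4.02619393e-03,  1.04318406e-05]), 'position': array([ 0.17360886, -0.59961856,  0.23014593]), 'ee_rot': array([-3.10836086e+00, -4.40743951e-01,  1.54739856e-04]), 'ft_force': array([-0.20265699, -0.75729047,  0.01201129]), 'torque': array([-0.01490345, -0.03053916,  0.06286239]), 'grasp_force': 0.0, 'finger_gap': 0.9977632913954906} 0.0187
```

View pics/top0.png

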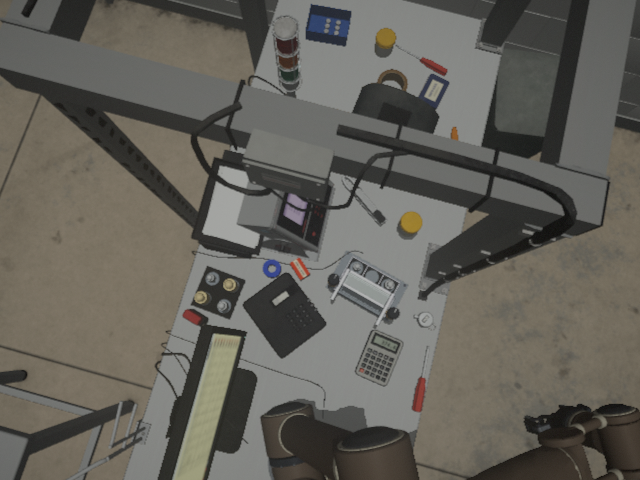

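View pics/scene0.png

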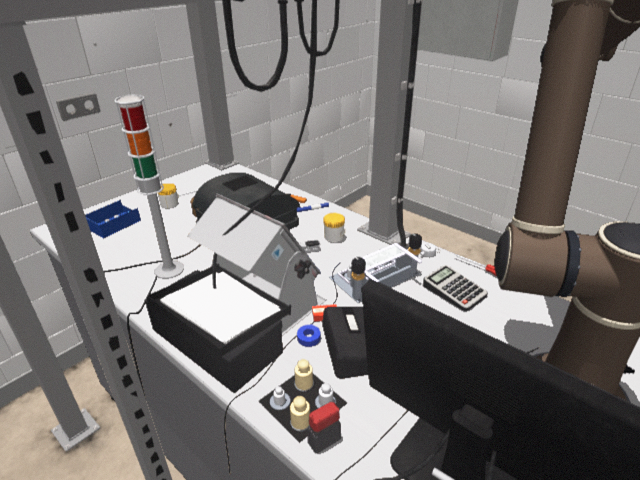

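The top view shows the mat around (218,291), with two sand and two silver weights on it. The case is around (368,290), with its knobs at about (333,284) and (392,314). Both large weights are on the mat, so large is the missing size. I'll enlarge both areas.

```bash
python3 - <<'E'
import cv2,numpy as np
a=cv2.imread("pics/top0.png")
m=cv2.resize(a[255:335,175:255],None,fx=5,fy=5,interpolation=cv2.INTER_CUBIC)
k=cv2.resize(a[250:330,320:400],None,fx=5,fy=5,interpolation=cv2.INTER_CUBIC)
b=cv2.imread("pics/scene0.png")
cv2.imwrite("pics/c1.png",np.hstack([m,k]))
E
```

```text
(no output)
```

View pics/c1.png

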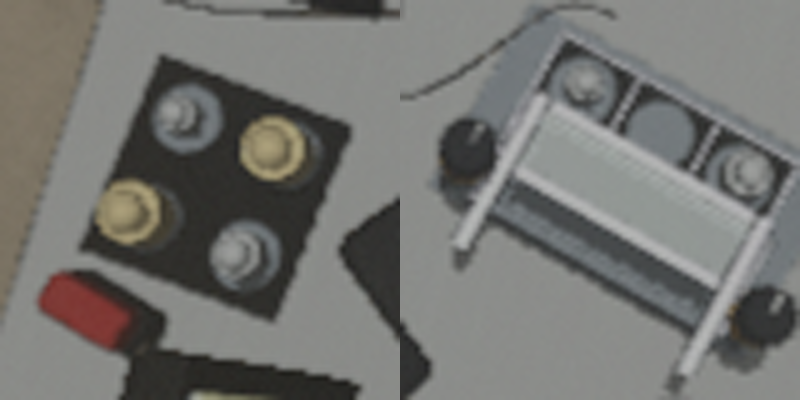

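The enlarged crop shows the empty pocket is the middle one, at crop (660,130). The sand weights' heads are at (273,148) and (126,210). The knob tops are at (468,149) and (765,315). Next I'll turn these into world positions and check them by projecting into the scene camera.

```bash
cat > geo.py <<'E'
import numpy as np,cv2
def ray(c,u,v,z):
    R=cv2.Rodrigues(np.array(c["rvec"]))[0]; t=np.array(c["tvec"]).ravel()
    o=-R.T@t; p=cv2.undistortPoints(np.array([[[u,v]]],float),np.array(c["mtx"]),None)[0,0]
    d=R.T@np.array([p[0],p[1],1]); return o+d*(z-o[2])/d[2]
def proj(c,P): return cv2.projectPoints(np.atleast_2d(np.array(P,float)),np.array(c["rvec"]),np.array(c["tvec"]),np.array(c["mtx"]),None)[0][:,0]
E
python3 - <<'E'
from geo import *
T=np.load("pics/top0.npz");S=np.load("pics/scene0.npz")
np.set_printoptions(precision=4,suppress=True)
def m(x,y,z): return ray(T,(x+.5)/5-.5+175,(y+.5)/5-.5+255,z)
def k(x,y,z): return ray(T,(x-400+.5)/5-.5+320,(y+.5)/5-.5+250,z)
mc=np.array([m(*p,.003) for p in[(163,57),(351,127),(275,321),(80,249)]])
print("mat",mc,mc.mean(0),[np.linalg.norm(mc[i]-mc[i-1]) for i in range(4)])
c0=mc.mean(0)
for n,p,h in[("L1",(273,148),.0655),("L2",(126,210),.0655),("s",(180,115),.05),("s",(235,253),.05)]:
    print(n,m(*p,h))
kl=k(468,149,.123);kr=k(765,315,.123);d=kl-kr;print("knobs",kl,kr,np.linalg.norm(d))
yaw=np.arctan2(-d[0],d[1]);ex=np.array([np.cos(yaw),np.sin(yaw),0]);mid=(kl+kr)/2
o=mid+.03*ex;o[2]=0;ey=np.array([-ex[1],ex[0],0]);print("yaw",yaw,"case",o,"pocket",o+.05*ex)
for yy in(.056,0,-.056):print("pocket proj crop",(proj(T,o+.05*ex+yy*ey+[0,0,.003])-[320,250])*5+[400,0])
b=cv2.imread("pics/scene0.png")
def circ(P,r,col):
    a=np.linspace(0,6.28,40);pts=proj(S,[P+np.array([r*np.cos(t),r*np.sin(t),0]) for t in a]);return pts,col
x0,y0=255,230;b2=cv2.resize(b[y0:y0+220,x0:x0+190],None,fx=3.6,fy=2.7*4/3.,interpolation=cv2.INTER_CUBIC)[:600]
b2=cv2.resize(b[y0:y0+220,x0:x0+260],None,fx=2.7,fy=2.7,interpolation=cv2.INTER_CUBIC)
def dr(P,r,col):
    pts=((circ(P,r,col)[0]-[x0,y0])*2.7).round().astype(np.int32);cv2.polylines(b2,[pts],True,col,1)
for p in[(273,148),(126,210)]:
    P=m(*p,.0655);dr(P*[1,1,0]+[0,0,.060],.0125,(0,0,255));dr(P*[1,1,0]+[0,0,.003],.019,(0,255,0))
for P in(kl,kr):dr(P,.0165,(0,0,255))
for yy in(.056,0,-.056):dr(o+.05*ex+yy*ey+[0,0,.003],.02,(255,0,0))
cv2.imwrite("pics/c2.png",b2)
for n,p in[("phone",(285,300)),("term",(290,245)),("stamp",(192,316)),("darkbox",(225,250)),("monitor",(243,335)),("post",(424,290)),("tape",(272,269))]:
    # depth points
    R=cv2.Rodrigues(T["rvec"])[0];z=T["z_map"][p[1],p[0]];q=np.linalg.inv(T["mtx"])@[p[0],p[1],1]*z;print(n,R.T@(q-T["tvec"].ravel()))
E
```

```text
mat [[0.5773 0.3108 0.003 ]
 [0.5339 0.1924 0.003 ]
 [0.4141 0.2352 0.003 ]
 [0.4577 0.3564 0.003 ]] [0.4957 0.2737 0.003 ] [np.float64(0.12799728977435862), np.float64(0.12616506171641848), np.float64(0.12716750811355423), np.float64(0.1288170345444834)]
L1 [0.5141 0.229  0.0655]
L2 [0.4769 0.3143 0.0655]
s [0.5354 0.2883 0.05  ]
s [0.4528 0.2521 0.05  ]
knobs [ 0.5231 -0.0779  0.123 ] [ 0.4292 -0.2464  0.123 ] 0.19292452432492205
yaw -0.5086453531561743 case [ 0.5023 -0.1768  0.    ] pocket [ 0.546  -0.2011  0.    ]
pocket proj crop [[576.1685  89.8553]]
pocket proj crop [[654.5916 133.3781]]
pocket proj crop [[733.4248 177.1285]]
phone [0.4682 0.063  0.0597]
term [0.6173 0.0457 0.1515]
stamp [0.4193 0.329  0.0865]
darkbox [0.6143 0.2421 0.0822]
monitor [0.3655 0.1822 0.074 ]
post [ 0.5051 -0.367   0.0012]
tape [0.5687 0.1085 0.0033]
```

View pics/c2.png

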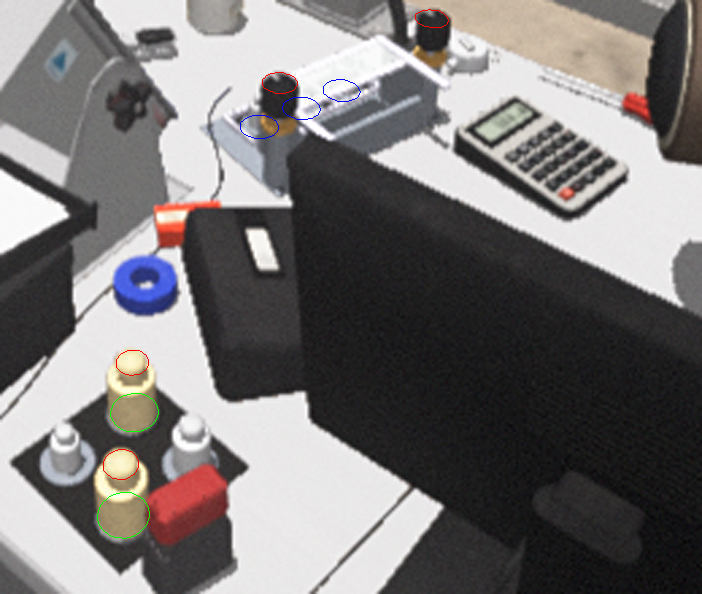

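The overlay shows the head, foot and knob circles landing on the objects in the scene view, so the calibration holds to about 2 mm. Next I'll refine the knobs and pockets, find the obstacle limits and check IK.

```bash
python3 - <<'E'
from geo import *
from rig import planner
np.set_printoptions(precision=4,suppress=True)
C=[]
for n in("top","scene"):
    c=np.load(f"pics/{n}0.npz");R=cv2.Rodrigues(c["rvec"])[0];z=c["z_map"];v,u=np.mgrid[:480,:640]
    q=np.stack([(u-c["mtx"][0,2])/c["mtx"][0,0]*z,(v-c["mtx"][1,2])/c["mtx"][1,1]*z,z],-1)
    W=((q-c["tvec"].ravel())@R); W[z==0]=np.nan; C.append(W)
    im=c["image"]
    for g in([.5231,-.0779],[.4292,-.2464]):
        s=(np.hypot(W[...,0]-g[0],W[...,1]-g[1])<.03)&(W[...,2]>.112)&(W[...,2]<.14)
        P=W[s];print(n,"knob",s.sum(),P.mean(0),(P.min(0)+P.max(0))/2,P.max(0)-P.min(0),"pix",np.c_[u[s],v[s]].mean(0))
    for g in([.5141,.229],[.4769,.3143]):
        s=(np.hypot(W[...,0]-g[0],W[...,1]-g[1])<.025)
        for lo in(.058,.04):
            P=W[s&(W[...,2]>lo)];print(n,"large",lo,len(P),P.mean(0),P.max(0)-P.min(0))
A=np.concatenate([w.reshape(-1,3) for w in C]);A=A[~np.isnan(A[:,0])]
def box(n,x0,x1,y0,y1,z0,z1):
    s=A[(A[:,0]>x0)&(A[:,0]<x1)&(A[:,1]>y0)&(A[:,1]<y1)&(A[:,2]>z0)&(A[:,2]<z1)]
    if len(s):print(n,len(s),"minx",s[s[:,0].argmin()],"miny",s[s[:,1].argmin()],"maxy",s[s[:,1].argmax()],"p2",np.percentile(s,2,0))
box("term",.45,.9,-.05,.13,.13,.33);box("termlow",.45,.9,-.05,.13,.08,.14);box("dark",.52,.9,.15,.32,.1,.14)
box("mon",.1,.45,.1,.5,.2,.36);box("post",.3,.7,-.5,-.29,.1,.5);box("stamp",.35,.47,.28,.36,.07,.1)
T=np.load("pics/top0.npz");im=T["image"].astype(int)
for g in[(660,130)]:
    x,y=(g[0]-400)//5+320,g[1]//5+250;sub=im[y-9:y+10,x-9:x+10]
    print(sub.sum(-1)//3)
for p in[(.5141,.229,.1),(.546,-.2,.1),(.523,-.078,.0893),(.429,-.246,.0893)]:
  for psi in(-1.5,-1,-.5,0,.5,1,1.5):
    Rm=cv2.Rodrigues(np.array([0,0,psi]))[0]@np.diag([1,-1,-1.]);q=planner.ik(p,cv2.Rodrigues(Rm)[0].ravel());print(p,psi,q)
E
```

```text
top knob 110 [ 0.524  -0.0802  0.1216] [ 0.525  -0.0803  0.1224] [0.0347 0.0346 0.0171] pix [333.9727 279.1455]
top knob 112 [ 0.4283 -0.2497  0.1217] [ 0.4283 -0.2508  0.1221] [0.0337 0.0339 0.0199] pix [393.6964 312.9375]
top large 0.058 56 [0.5148 0.2308 0.0673] [0.0242 0.0219 0.0139]
top large 0.04 128 [0.5138 0.229  0.056 ] [0.0365 0.036  0.0318]
top large 0.058 54 [0.4768 0.3152 0.0668] [0.0213 0.0215 0.016 ]
top large 0.04 133 [0.4756 0.3131 0.0555] [0.0363 0.0372 0.0331]
scene knob 133 [ 0.5222 -0.0741  0.122 ] [ 0.5243 -0.0768  0.1206] [0.0344 0.0342 0.017 ] pix [358.218 261.797]
scene knob 111 [ 0.4272 -0.2437  0.122 ] [ 0.4286 -0.2463  0.1204] [0.0342 0.0334 0.0162] pix [415.0991 237.7477]
scene large 0.058 102 [0.5133 0.2348 0.0679] [0.0238 0.0231 0.0125]
scene large 0.04 288 [0.5116 0.2376 0.0556] [0.0375 0.0372 0.0314]
scene large 0.058 127 [0.4752 0.3193 0.0679] [0.0238 0.0229 0.0133]
scene large 0.04 347 [0.4732 0.3222 0.0558] [0.0375 0.0357 0.0316]
term 7338 minx [0.5919 0.0646 0.1699] miny [ 0.7466 -0.0422  0.1325] maxy [0.6483 0.13   0.2509] p2 [ 0.6001 -0.016   0.
[... 1828 characters left out ...]
6 121 121
   60]
 [155 155 163 158 155 166 171 176 177 162 140 124  94  63  52  99 121  96
   77]
 [153 156 152 157 162 155 159 168 172 178 172 151 112  79  65 131 129  54
   90]
 [149 148 152 156 155 159 162 153 158 170 173 177 168 141 123 111  70  59
   99]
 [147 149 148 153 157 155 153 162 164 155 160 168 175 177 174 149 100  69
   99]]
(0.5141, 0.229, 0.1) -1.5 [ 0.3417  0.3512  1.8743 -0.      0.9162 -2.8707]Traceback (most recent call last):
  File "<stdin>", line 29, in <module>
cv2.error: OpenCV(4.12.0) /io/opencv/modules/calib3d/src/calibration_base.cpp:151: error: (-210:Unsupported format or combination of formats) The matrices must have 32f or 64f data type in function 'Rodrigues'
```

```bash
cat > h.py <<'E'
from geo import *
from rig import manip, planner, telemetry, imaging
np.set_printoptions(precision=4,suppress=True)
YAW=-.5142; MID=np.array([.47635,-.1635]); EX=np.array([np.cos(YAW),np.sin(YAW)]); EY=np.array([-EX[1],EX[0]])
KL=MID+.098*EY; KR=MID-.098*EY; PK=MID+.08*EX; L1=np.array([.514,.2305])
def rot(psi): return cv2.Rodrigues(cv2.Rodrigues(np.array([0,0,float(psi)]))[0]@np.diag([1,-1,-1.]))[0].ravel()
def st(tag=""):
    s=telemetry.sense();print(tag,round(s["clock"],2),s["position"],"f",s["ft_force"],"t",s["torque"][2].round(3),"gap",round(s["finger_gap"],3),round(s["grasp_force"],1),"q6",s["qpos"][5].round(3));return s
def snap(name,box,f,cam="top"):
    c=imaging.camera(cam);x,y,w,h=box;cv2.imwrite(f"pics/{name}.png",cv2.resize(c["image"][y:y+h,x:x+w],None,fx=f,fy=f,interpolation=cv2.INTER_CUBIC));np.savez(f"pics/{name}.npz",**c)
E
python3 - <<'E'
from h import *
T=np.load("pics/top0.npz");W=[]
R=cv2.Rodrigues(T["rvec"])[0]
for u,v in[(205,330),(243,332),(243,338),(238,345),(230,340),(222,332),(250,375)]:
    z=T["z_map"][v,u];print((u,v),R.T@(np.linalg.inv(T["mtx"])@[u,v,1]*z-T["tvec"].ravel()))
for n,p,psi in[("via",(.3,-.3,.33),-.3),("via2",(.42,.03,.3),0),("L1",(*L1,.05),0),("PK",(*PK,.06),YAW),("KL",(*KL,.092),0),("KR",(*KR,.092),0)]:
    print(n,planner.ik(p,rot(psi)))
E
```

```text
(205, 330) [0.3777 0.2359 0.3239]
(243, 332) [0.374  0.1812 0.083 ]
(243, 338) [0.3568 0.1834 0.0644]
(238, 345) [0.3371 0.1948 0.0801]
(230, 340) [0.3522 0.2049 0.1566]
(222, 332) [0.3733 0.209  0.2533]
(250, 375) [0.2475 0.1671 0.0105]
via [-0.8881 -0.1805  1.9527  0.      1.3694  0.9827]
via2 [-0.0322 -0.1669  2.0009 -0.      1.3076  1.5386]
L1 [ 0.3443  0.4299  1.8895 -0.      0.8222  1.9151]
PK [-0.4305  0.4437  1.8409  0.      0.857   1.6545]
KL [-0.2301  0.3091  1.9538 -0.      0.8787  1.3407]
KR [-0.6144  0.2495  2.0343 -0.      0.8578  0.9564]
```

```bash
python3 - <<'E'
from h import *
st()
manip.move_pose((.3,-.3,.33),rot(-.3)); st()
manip.move_pose((.42,.03,.28),rot(0)); st()
manip.gripper_to(.6,60)
manip.move_pose((*L1,.16),rot(0)); st()
manip.move_straight((*L1,.075),v=.15);st()
snap("g1",(240,300,160,150),4,"scene")
E
```

```text
0.1 [ 0.1736 -0.5996  0.2301] f [-0.2027 -0.7573  0.012 ] t 0.063 gap 0.998 0.0 q6 -0.07
 1.38 [ 0.2999 -0.3005  0.3299] f [-0.0183  0.7641  0.3033] t 0.037 gap 1.001 0.0 q6 0.982
 2.72 [0.4203 0.0291 0.28  ] f [-0.0463 -0.1894  0.3392] t -0.01 gap 1.001 0.0 q6 1.538
 4.14 [0.5142 0.23   0.1605] f [0.0413 0.3629 0.3235] t 0.058 gap 0.598 0.0 q6 1.915
 4.86 [0.5149 0.2303 0.076 ] f [ 0.7596 -0.4575  1.2318] t 0.017 gap 0.598 0.0 q6 1.915
```

View pics/g1.png

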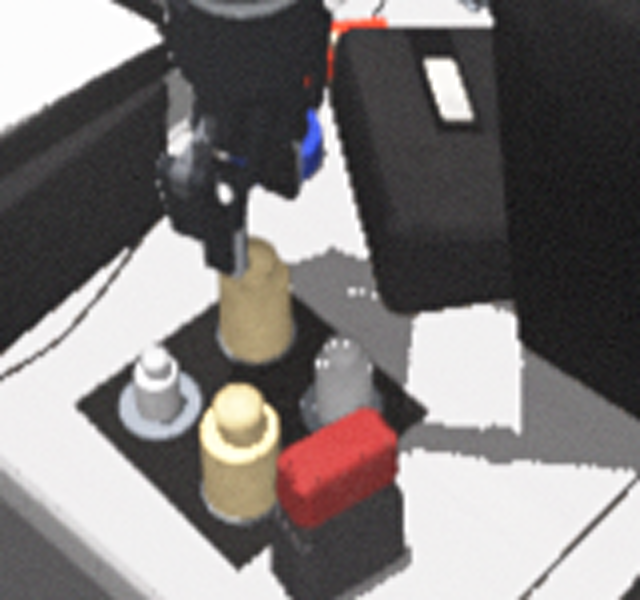

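The fingers straddle the sand weight at crop (257,260). Its shoulder sits a little below the head, so I'll grip the head.

```bash
python3 - <<'E'
from h import *
manip.move_straight((*L1,.051),v=.08);st()
manip.gripper_to(0,60);st("grip")
manip.move_straight((*L1,.08),v=.06);st("lift")
manip.dwell(.3);st()
snap("g2",(240,300,160,150),4,"scene")
E
```

```text
5.36 [0.5132 0.2303 0.05  ] f [ 1.0128 -0.4662 -0.0397] t 0.012 gap 0.599 0.0 q6 1.915
grip 5.76 [0.5146 0.231  0.0516] f [-0.0864  1.0027  2.2251] t -0.009 gap 0.234 58.6 q6 1.915
lift 6.39 [0.5139 0.2304 0.0802] f [-0.0295 -0.5568 -5.8831] t 0.026 gap 0.234 58.9 q6 1.915
 6.69 [0.5137 0.2304 0.0796] f [ 0.291  -0.2227 -5.6553] t 0.039 gap 0.237 58.9 q6 1.915
```

View pics/g2.png

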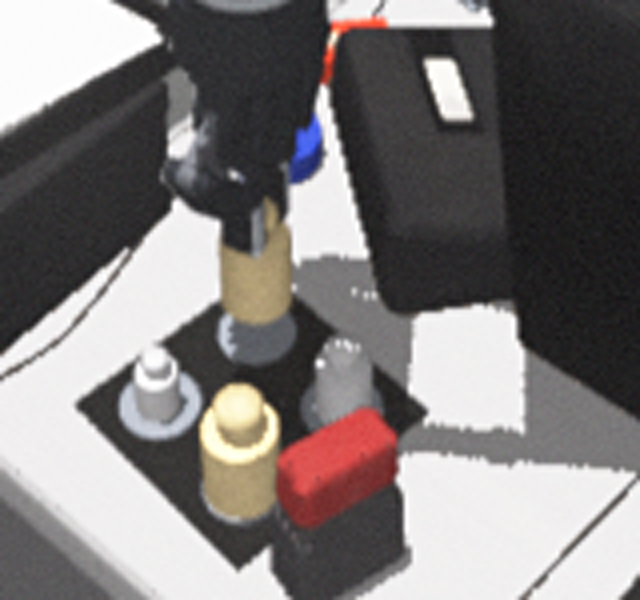

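The weight hangs upright from its head, clear of the mat at crop (257,270). Next I'll carry it over, bring it low above the pocket and check before setting it down.

```bash
python3 - <<'E'
from h import *
P=PK+.002*EX
manip.move_straight((*L1,.22),v=.25)
manip.move_pose((.42,.03,.25),rot(0))
manip.move_pose((*P,.2),rot(YAW));
manip.move_straight((*P,.135),v=.15);st()
snap("g3",(320,250,90,80),7)
manip.dwell(.1)
E
```

```text
9.97 [ 0.5483 -0.2032  0.1357] f [ 0.4823 -0.0952 -5.5467] t 0.003 gap 0.236 59.1 q6 1.654
```

View pics/g3.png

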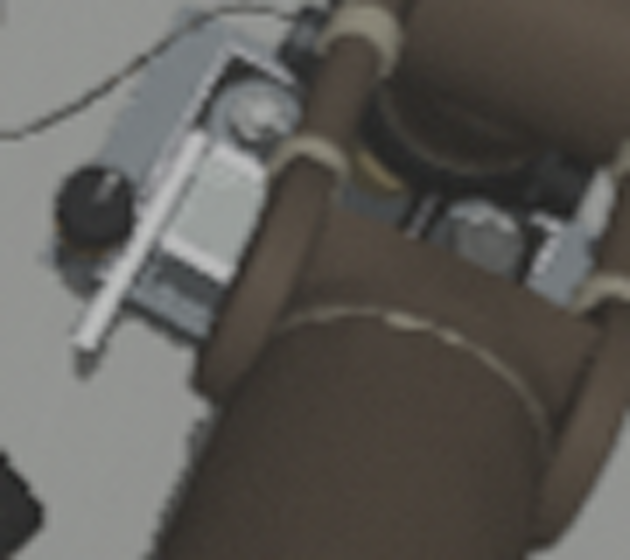

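The arm hides most of the pocket in this view, although the sand weight is visible at (378,170). I'll lower it in force-checked steps instead.

```bash
python3 - <<'E'
from h import *
P=PK+.002*EX
for z in(.09,.07,.06,.054,.0525,.051):
    manip.move_straight((*P,z),v=.08);s=st(z)
    if np.hypot(*s["ft_force"][:2])>4 or s["ft_force"][2]>0: break
snap("g4",(310,200,150,110),5,"scene")
E
```

```text
0.09 10.83 [ 0.5478 -0.2039  0.0897] f [ 0.5983  0.2494 -6.4543] t 0.045 gap 0.233 59.1 q6 1.654
0.07 11.23 [ 0.5467 -0.2033  0.0689] f [ 0.3533 -0.8626 -6.0804] t -0.016 gap 0.232 59.1 q6 1.654
0.06 11.51 [ 0.5469 -0.2034  0.0592] f [-0.4941 -0.6206 -6.2181] t -0.042 gap 0.233 59.1 q6 1.654
0.054 11.76 [ 0.5472 -0.2036  0.0535] f [ 0.1172 -0.6947 -6.0911] t 0.013 gap 0.232 59.1 q6 1.654
0.0525 12.01 [ 0.5477 -0.2038  0.0525] f [-0.5304 -0.1992 -6.1625] t 0.025 gap 0.232 59.1 q6 1.654
0.051 12.26 [ 0.5485 -0.2041  0.0518] f [ 0.3834 -0.4188 -1.73  ] t -0.009 gap 0.23 59.4 q6 1.654
```

View pics/g4.png

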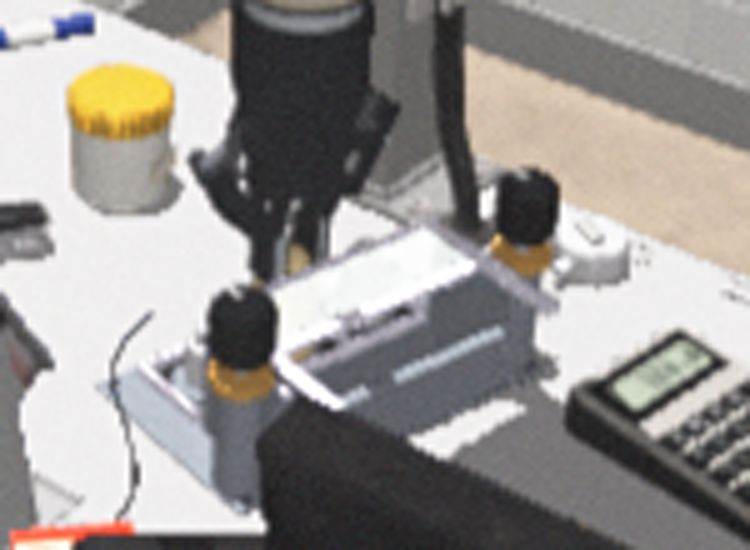

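The weight is touching the pocket floor: the load dropped from 6.2 N to 1.7 N. I'll release it, retreat, and start on the left knob with a light grip to check centring.

```bash
cat >> h.py <<'E'
def grab(K,psi,squeeze=25):
    manip.move_pose((*K,.2),rot(psi)); manip.gripper_to(.6)
    manip.move_straight((*K,.092),v=.2); manip.gripper_to(0,squeeze); return st("grab")
def turn(dq,n):
    q=np.array(telemetry.sense()["qpos"],float)
    for i in range(n):
        q[5]+=dq/n; manip.movej(q); s=st("turn")
    return s
def release():
    p=telemetry.sense()["position"]; manip.gripper_to(.6); manip.move_straight((p[0],p[1],.2),v=.25)
E
python3 - <<'E'
from h import *
P=PK+.002*EX
manip.move_straight((*P,.0505),v=.05);st()
manip.gripper_to(.5);st("open")
manip.dwell(.25);manip.move_straight((*P,.2),v=.15);st()
c=imaging.camera("top")
grab(KL,-.4);snap("g5",(320,250,90,80),7)
E
```

```text
12.56 [ 0.5489 -0.2042  0.0516] f [0.6711 1.3509 3.4019] t -0.007 gap 0.236 59.8 q6 1.654
open 12.91 [ 0.5476 -0.2039  0.0504] f [-0.172   0.382   0.8118] t -0.027 gap 0.504 0.0 q6 1.654
 14.31 [ 0.5469 -0.2034  0.1988] f [-0.1744 -0.066  -0.695 ] t 0.042 gap 0.503 0.0 q6 1.654
grab 16.17 [ 0.5261 -0.0791  0.094 ] f [-1.3366 -3.1362  5.5702] t 0.049 gap 0.381 25.3 q6 1.741
```

View pics/g5.png

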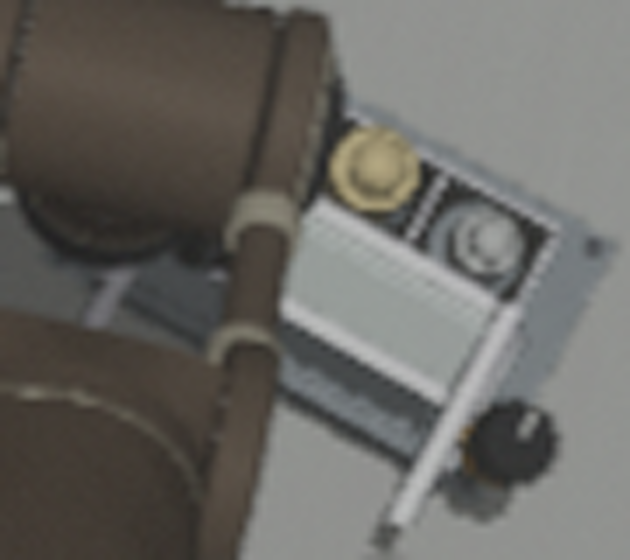

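The large weight stands in the middle pocket at (375,168), and the left knob is gripped with only small side forces. Next I'll turn the left knob 0.8 rad counter-clockwise.

```bash
python3 - <<'E'
from h import *
manip.gripper_to(0,45)
turn(-.8,4)
snap("g6",(320,250,90,80),7)
release()
grab(KR,.8,45)
c=imaging.camera("top");cv2.imwrite("pics/g7.png",cv2.resize(c["image"][250:330,320:410],None,fx=7,fy=7,interpolation=cv2.INTER_CUBIC))
E
```

```text
turn 16.74 [ 0.5262 -0.0789  0.0942] f [-1.0921  0.3282 -1.242 ] t 0.084 gap 0.373 45.8 q6 1.544
turn 17.05 [ 0.5262 -0.0787  0.0942] f [-0.3995  1.2985 -0.168 ] t 0.152 gap 0.368 45.9 q6 1.346
turn 17.36 [ 0.5262 -0.0785  0.0942] f [-0.4828  3.7943  0.4626] t 0.078 gap 0.368 45.9 q6 1.146
turn 17.67 [ 0.5261 -0.0783  0.0942] f [-0.1559  5.4166  1.3983] t 0.041 gap 0.372 46.0 q6 0.947
grab 20.64 [ 0.4292 -0.2493  0.094 ] f [-1.29    2.5064  6.295 ] t 0.001 gap 0.369 44.6 q6 0.156
```

View pics/g7.png

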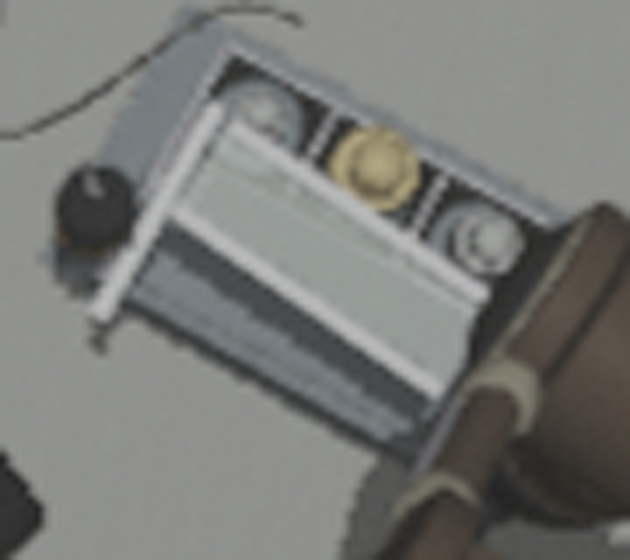

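The left cover end has moved about 13 mm, matching the 0.8 rad turn, and the cover is slightly skewed as expected. Next I'll turn the right knob 1.6 rad clockwise, then the left 1.6 rad.

```bash
python3 - <<'E'
from h import *
turn(1.6,6); release()
grab(KL,-.8,45)
snap("g8",(320,250,90,80),7)
E
```

```text
turn 21.05 [ 0.4293 -0.2494  0.0941] f [ 0.9304 -0.269  -4.6312] t -0.101 gap 0.374 45.7 q6 0.42
turn 21.41 [ 0.4293 -0.2495  0.0941] f [-0.464  -0.3255 -3.7567] t -0.148 gap 0.37 45.7 q6 0.685
turn 21.77 [ 0.4293 -0.2496  0.0941] f [-0.663  -0.7332 -3.3407] t -0.08 gap 0.377 45.7 q6 0.951
turn 22.12 [ 0.4293 -0.2497  0.0942] f [-0.2235 -2.6772 -3.6776] t -0.09 gap 0.37 45.7 q6 1.218
turn 22.48 [ 0.4293 -0.2498  0.0941] f [-0.8091 -3.1428 -3.936 ] t -0.119 gap 0.37 45.7 q6 1.484
turn 22.84 [ 0.4292 -0.2498  0.0941] f [-0.4918 -3.5593 -3.5746] t -0.066 gap 0.375 45.7 q6 1.751
grab 25.77 [ 0.5257 -0.0793  0.0942] f [-3.2226 -3.0291  6.5037] t 0.021 gap 0.37 44.9 q6 2.141
```

View pics/g8.png

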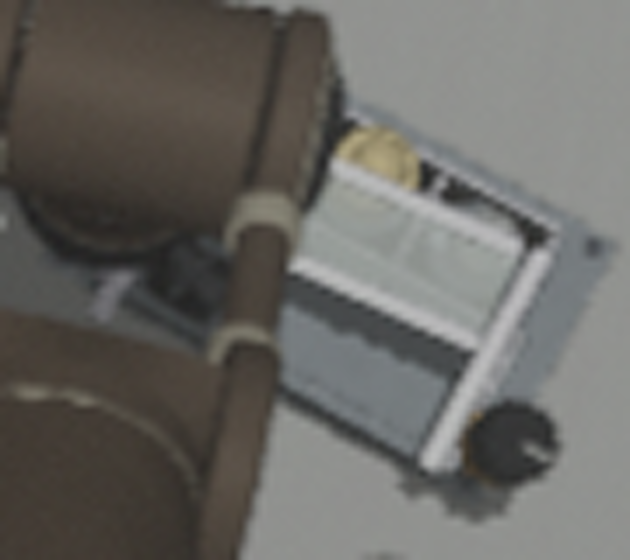

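The right end has advanced and the cover skews mildly the other way, with the weights undisturbed. I'll continue: left 1.6 rad, right to its stop, then left to its stop, watching torque.

```bash
cat >> h.py <<'E'
def to_stop(sign,first,maxq):
    turn(sign*first,3); tot=first; q=np.array(telemetry.sense()["qpos"],float)
    while tot<maxq:
        q[5]+=sign*.06; tot+=.06; manip.movej(q); s=st("stop?%.2f"%tot)
        if abs(s["torque"][2])>.4: break
E
python3 - <<'E'
from h import *
turn(-1.6,4); release()
grab(KR,.75,45); to_stop(1,1.2,1.7); release()
grab(KL,-.4,45); to_stop(-1,.4,.95); release()
manip.move_pose((.35,-.02,.33),rot(0))
snap("g9",(320,250,90,80),7);st()
E
```

```text
turn 26.28 [ 0.5258 -0.0791  0.0944] f [ 0.7226  1.2009 -4.4541] t 0.108 gap 0.371 45.2 q6 1.743
turn 26.75 [ 0.5259 -0.0787  0.0944] f [ 1.1587  2.4153 -3.6924] t 0.071 gap 0.368 45.3 q6 1.344
turn 27.22 [ 0.5257 -0.0784  0.0943] f [ 0.4608  5.8484 -2.0976] t 0.118 gap 0.374 45.4 q6 0.945
turn 27.68 [ 0.5255 -0.0782  0.0943] f [ 1.2879  5.2353 -2.1691] t 0.059 gap 0.376 45.5 q6 0.545
grab 30.61 [ 0.4293 -0.2493  0.094 ] f [-0.8744  1.8734  6.4701] t 0.057 gap 0.375 44.7 q6 0.206
turn 31.07 [ 0.4294 -0.2494  0.0941] f [ 0.5688  0.0688 -4.0532] t -0.042 gap 0.375 45.1 q6 0.604
turn 31.54 [ 0.4294 -0.2496  0.0941] f [ 0.6237 -1.508  -3.8597] t -0.038 gap 0.368 45.1 q6 1.003
turn 32.01 [ 0.4293 -0.2498  0.0941] f [-0.378  -2.9321 -3.2998] t -0.077 gap 0.369 45.1 q6 1.403
stop?1.26 32.26 [ 0.4293 -0.2498  0.0941] f [-0.4999 -1.2257 -3.1814] t -0.115 gap 0.371 45.1 q6 1.46
stop?1.32 32.51 [ 0.4293 -0.2498  0.0941] f [ 0.5293 -1.9505 -4.3052] t -0.074 gap 0.371 45.1 q6 1.52
stop?1.38 32.76 [ 0.4293 -0.2498  0.0941] f [ 0.0348 -2.6026 -4.538 ] t -0.179 gap 0.376 45.1 q6 1.58
stop?1.44 33.01
[... 675 characters left out ...]
0 q6 1.61
turn 37.44 [ 0.5262 -0.0789  0.0942] f [ 0.4382 -0.0099 -0.3968] t 0.102 gap 0.369 47.0 q6 1.479
turn 37.7 [ 0.5262 -0.0787  0.0942] f [-1.0029  1.2851 -0.9773] t 0.118 gap 0.371 47.1 q6 1.346
stop?0.46 37.95 [ 0.5262 -0.0786  0.0943] f [ 0.1278  0.8939 -1.0375] t 0.109 gap 0.371 47.1 q6 1.29
stop?0.52 38.2 [ 0.5262 -0.0786  0.0942] f [-0.1283  0.9003 -0.3256] t 0.036 gap 0.371 47.1 q6 1.229
stop?0.58 38.45 [ 0.5262 -0.0785  0.0942] f [-0.6866  2.6362 -0.4112] t 0.114 gap 0.369 47.1 q6 1.169
stop?0.64 38.7 [ 0.5262 -0.0784  0.0943] f [-0.909   2.6882 -0.8299] t -0.803 gap 0.371 47.1 q6 1.11
 40.56 [ 0.3502 -0.0202  0.3287] f [-0.5846  0.406  -0.4946] t -0.023 gap 0.599 0.0 q6 1.389
```

View pics/g9.png

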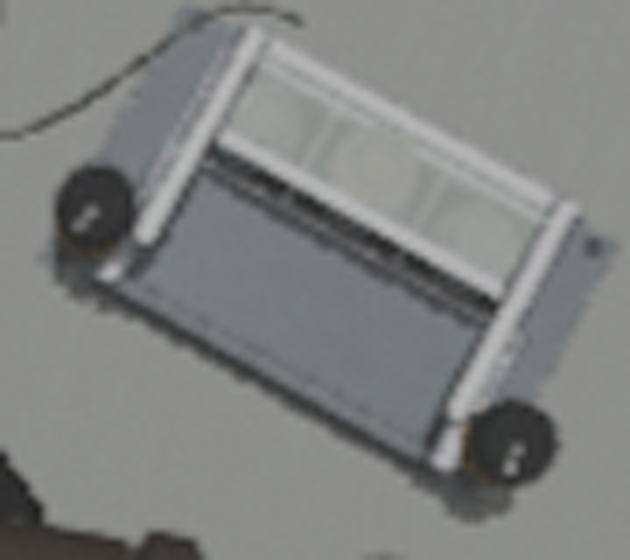

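The cover now lies over all three weights with its front edge parallel to the case, and both knobs hit their stops with a clear 0.7–0.8 N m reaction. I'll do one numeric check of cover travel before handing in.

```bash
python3 - <<'E'
from h import *
c=np.load("pics/g9.npz")
for n,f in[("open",-1),("2.82",47),("closed",50)]:
  for y in(60,-60):
    P=[[*(MID+.03*EX+EX*(f+d)/1e3+EY*y/1e3),.077] for d in(26,-26)]
    print(n,y,((proj(c,P)-[320,250]+.5)*7).ravel())
# bright frame bar edges along local x, at y=+-50
g=cv2.cvtColor(c["image"],cv2.COLOR_BGR2GRAY)
for y in(55,-55):
    xs=np.arange(10,90,2.);P=np.array([[*(MID+.03*EX+EX*x/1e3+EY*y/1e3),.077] for x in xs])
    uv=proj(c,P).astype(np.float32);v=cv2.remap(g,uv[:,:1],uv[:,1:],cv2.INTER_LINEAR).ravel();print(y,list(zip(xs.astype(int),v)))
E
```

```text
open 60 [233.2765 150.5755 173.8138 256.5617]
open -60 [481.4234 290.2536 423.0808 397.7107]
2.82 60 [287.547   53.8438 228.7273 158.684 ]
2.82 -60 [534.6681 192.1861 476.96   298.4744]
closed 60 [290.9195  47.8327 232.1396 152.6019]
closed -60 [537.9767 186.0922 480.3079 292.3081]
55 [(np.int64(10), np.uint8(90)), (np.int64(12), np.uint8(84)), (np.int64(14), np.uint8(87)), (np.int64(16), np.uint8(78)), (np.int64(18), np.uint8(68)), (np.int64(20), np.uint8(69)), (np.int64(22), np.uint8(80)), (np.int64(24), np.uint8(110)), (np.int64(26), np.uint8(148)), (np.int64(28), np.uint8(174)), (np.int64(30), np.uint8(173)), (np.int64(32), np.uint8(164)), (np.int64(34), np.uint8(156)), (np.int64(36), np.uint8(154)), (np.int64(38), np.uint8(155)), (np.int64(40), np.uint8(155)), (np.int64(42), np.uint8(156)), (np.int64(44), np.uint8(155)), (np.int64(46), np.uint8(156)), (np.int64(48), np.uint8(156)), (np.int64(50), np.uint8(154)), (np.int64(52), np.uint8(152)), (np.int64(54), np.uint8(151)), (np.int64(56), np.uint8(151)), (np.int64(58), np.uint8(152)), (np.int64(60), np.uint8(153)), (np.int64(62),
[... 957 characters left out ...]
), np.uint8(156)), (np.int64(46), np.uint8(156)), (np.int64(48), np.uint8(155)), (np.int64(50), np.uint8(154)), (np.int64(52), np.uint8(154)), (np.int64(54), np.uint8(153)), (np.int64(56), np.uint8(151)), (np.int64(58), np.uint8(149)), (np.int64(60), np.uint8(149)), (np.int64(62), np.uint8(157)), (np.int64(64), np.uint8(164)), (np.int64(66), np.uint8(162)), (np.int64(68), np.uint8(163)), (np.int64(70), np.uint8(171)), (np.int64(72), np.uint8(176)), (np.int64(74), np.uint8(175)), (np.int64(76), np.uint8(163)), (np.int64(78), np.uint8(151)), (np.int64(80), np.uint8(143)), (np.int64(82), np.uint8(141)), (np.int64(84), np.uint8(141)), (np.int64(86), np.uint8(141)), (np.int64(88), np.uint8(142))]
```

The cover's rear edge measures about 24 mm and its front edge about 76–77 mm in case x at both ends, which is the closed position and square.

```bash
python3 -c "
from rig import manip; print(manip.finish_job())"
```

```text
the job is handed in; nothing more can be done
None
```

The missing large weight stands in the middle pocket, the cover measured square and fully closed on both knobs, and the job was handed in at about 41 s; no verdict came back.

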